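# Turn up the record card and hold the spring clip open over its edge

## Robot

A 7-joint arm with a two-finger parallel gripper is mounted at the origin on the work surface. World frame = base frame: x ahead of the robot, y to its left, z up, the work surface at z = 0. Lengths are in m, angles in rad, forces in N, time in s.
With the tool pointing down it reaches from about 0.35 to 0.9 m from the base axis. Payload 8.1 kg.
Tool frame: the origin (TCP) lies midway between the tips of the shut fingers; the grasp point (between the pads) lies 19 mm behind it; z points along the fingers, y is the line along which they close (so a half turn about z gives the same grasp; the last joint's range is limited). The gripper opens to 92 mm and grips with 3 to 60 N. Pads are 19 mm wide; open, the fingers measure 130 mm over their backs; the gripper's body (75 mm by 190 mm) begins 47 mm behind the grasp point.
Start: joints at [-1.44, 0.434, 0.025, 1.573, -0.012, 1.134, -0.075], TCP at [0.145, 0.608, 0.191] pointing down, gripper open.
Joint ranges: [-2.62, 2.62], [-0.44, 2.09], [-1.27, 1.32], [0.08, 2.57], [-1.32, 4.46], [0.12, 2], [-2.74, 2.74]. Speed limits (rad/s): [2.22, 2.22, 3.01, 3.01, 3.14, 3.14, 3.14].

## Interface

Orientations are given as a rotation vector (axis times angle).
In Python, from cell import arm gives the robot as it stands.
- The arm moves only by the tool move_arm, never from a script. Its argument "motion" is a list of rows, each an object of numbers: "tx", "ty", "tz": the shift along the tool's x, y, z normalised to -1 to 1, where 1 is 1000 mm; "twist": the turn about the tool's z normalised to -1 to 1, where 1 is pi/2 rad. In form: [{"tx": .., "ty": .., "tz": .., "twist": ..}, ...]. A call has 1 to 12 rows; each row shifts and turns the commanded pose from where the row before left it, along the tool's axes as they then stand; what a row does not reach is not made up. A row lasts 1/10 s, in which the tool goes at most 50 mm and 8.59 degrees, less where a joint would pass 70% of its speed; a pose out of reach is approached as far as the arm can. A call with a number of a shift or a turn outside -1 to 1 is refused whole. A call with a gripper value outside its range is refused whole. "gripper" is the gripper's target within -1 to 1 (shut at 1, half-way at 0, fully open at -1), set as the call begins (left out, the last holds). The fingers move at their own pace and stop on an object; "squeeze" is the grip in N (left out, the last holds). Time passes only in rows, so rows that do not move let the fingers close. It gives the time, the measured TCP pose, the force, the opening and the grip force at its end, in the units of the state.
- arm.observe(): the state, without advancing time (a new reading comes with each control period).
- arm.get_image(name): name is "side" or "top"; returns the picture (384x512x3 uint8, red, green, blue); there is no depth.
- arm.calibration(name): a dict with "K" (3x3 intrinsics, pixels), "T" (4x4, takes a point from camera to world coordinates). Camera axes: x right, y down, z forward; pixel columns grow to the right and rows downward; lengths in m; the calibration is good to about 2 mm. A picture is of the moment at which its call begins. calibration takes no time and is no camera call.
- arm.sign_off(): hands the job in; it is judged then, once.
Trained networks look in the newest picture that a camera, given by its name, has taken for a name from the list of things; names that differ only in an ending like _2 or _b are one class to them, and where a whole thing is asked for, a point or a joint stands for the part that bears it (a point fixed in the world has none). Each returns a list of dicts, best first, with "conf" (0 to 1); they miss things now and then, are a little off and sometimes report something else, mostly with a low value. They report only what shows in the picture. A call takes as long as a camera call.
- arm.look_for(camera, query): "point" ([column, row] as shares, 0 to 1, of the picture: columns of its width, rows of its height, amid what is visible of it).
- arm.regions_of(camera, query): "region" (384x512 bool, what is visible of it) and "point" ([column, row] as shares, 0 to 1, of the picture: columns of its width, rows of its height, amid what is visible of it).
- arm.place_of(camera, query): "point" ([column, row] as shares, 0 to 1, of the picture: columns of its width, rows of its height: a listed point, or the origin of a listed thing).
The state is a dict: "clock": time; "joints": joint angles; "dq": joint speeds; "joint_efforts": joint torques, N m; "position": TCP position; "ee_rot": TCP orientation; "force": force on the tool from outside, world axes, zero at the start; "ft_torque": the same for the moment, N m; "width": opening from 0.0 (shut) to 1.0 (fully open); "gripper_force": force on a finger pad.
Only numpy, scipy, OpenCV 4.12 (cv2) and the standard library are available. Lean on these libraries where they do the work, as an engineer would, in place of code of your own. Each camera call takes 0.05 s, during which the arm holds its last target. There are 200 camera calls.

## Task

Turn the hinged record card on its little stand up off its face, fully upright, so that its hidden side shows. Then squeeze the chrome spring clip wide open, take it off the end wall of the deposit box, and hold it wide open over the middle part of the card's top edge, one jaw on each side and the jaw tips about 15 mm down past the edge, so that I can slip a receipt in before it bites. Finish still holding the clip squeezed open there, neither biting nor leaning on the card, and handle the card gently; leave everything else on the desk and in the box where it is.

Things in the scene. Friction and masses are not known exactly. Their poses are not given: they have to be found in the camera images.
- card_leaf (a joint): Angle of the hinged record card, rad: 0 = lying level, face down, towards the robot (-x of the stand); 1.57 = fully upright, at its stop. Hinge friction (0.09 N m) keeps the card wherever it is left. The card is a stiff plate 120 mm wide (along the hinge), 5 mm thick, reaching 90 mm from the hinge line to its free edge; 120 g.
- card_hinge (a point): Middle of the card's hinge line, 50 mm above the desk. The point turns with the card: y runs along the hinge; -x points from the hinge to the free edge (level at joint 0, straight up at 1.57); z is the card's thickness direction.
- card_edge (a point): Middle of the card's free edge (the top edge once it is upright, then 140 mm above the desk), half-way through its 5 mm thickness. Same axes as card_hinge.
- card_peg (a point): The place to grip the card's steel turning peg: a round peg, 10 mm thick, 45 mm long, standing out of the card's +y side edge, parallel to the hinge, 75 mm from the hinge line. This point lies 27 mm out from the card's side edge (87 mm along y from the middle of the card). The round peg can turn between the fingers while the card swings.
- card_stand: Fixed stand of the card: a wooden base 130 x 150 x 12 mm with two 58 mm high brass posts at the hinge. Origin on the desk under the middle of the hinge line; y along the hinge, -x towards the lying card. Includes the card it carries.
- clip_grip (a point): Place to squeeze the chrome spring clip: midway between its two finger levers, 74 mm above the jaw tips. Squeeze along x (the direction in which levers and jaws move); y is its width, z points up from jaws to levers. The levers end 11 mm above this point; here they measure about 42 mm over their outsides at the start and 21 mm when fully squeezed, when they stand parallel.
- clip_mouth (a point): Point midway between the two jaw tips, at the lower end of the jaws. Same axes as clip_grip. The pivot of the clip, with a coil 15 mm thick, lies 38 mm above it, so a plate can reach about 28 mm in between the jaws. At the start the jaws bite on the near end wall of the deposit box, 14 mm down from its rim.
- jaw_a (a joint): Opening angle of one half of the clip, rad: 0 = shut, about 0.075 = biting on the 5 mm box wall, 0.35 = fully squeezed (stop), where the jaw tips stand about 25 mm apart. The spring needs about 7 N on each lever to start and 14 N when fully squeezed; let go, the clip snaps shut.
- jaw_b (a joint): Opening angle of the other half of the clip; always equal to jaw_a.
- clip: The whole chrome clip, about 120 g, the same either way round; jaws 40 mm and levers 30 mm wide along y. Its origin and axes are those of clip_mouth.
- deposit_box: Fixed grey steel deposit box, 400 (x) x 130 (y) x 80 mm high, walls 5 mm, origin under its centre; its front half is open, its lid is folded back on the rear half. Its near end wall is at -x.
- ingot: Bystander: silver ingot, 85 x 40 x 14 mm, lying in the open front half of the deposit box. Origin under it.
- pocket_watch: Bystander: brass pocket watch, 48 mm across, 12 mm high. Origin under it.
- ring_case: Bystander: red lacquered ring case, 55 x 55 x 40 mm. Origin under it.
- loupe: Bystander: magnifying loupe lying flat: 52 mm round glass, black handle 70 mm long to its -x, 12 mm high. Origin under it.
- box_key: Bystander: brass key, 63 mm long, 4 mm thick. Origin under it.
- pen: Bystander: black pen, 130 mm long, 10 mm thick. Origin under it.
- coin_capsule: Bystander: clear round coin capsule, 48 mm across, 9 mm high. Origin under it.

How it is judged:
On the way, in this order (a step that is already met when the one before it is completed fails the run):
1. the record card is turned upright (value of joint card_leaf above 1.45 rad), for 0.3 s.
2. the clip is squeezed open and lifted off the box wall (value of joint jaw_a above 0.2 rad and contact force between clip and deposit_box below 0.2 N and distance of clip_mouth from where it was at the start of the episode above 0.05 m and contact force between the fingers and clip above 2 N), for 0.2 s.
At the end, for the whole second after the job is handed in: Card over 1.43 rad; clip held open by the fingers (each half over 0.25 rad), jaw tips 8 to 26 mm down past the card edge, within 8 mm of its mid-plane and 35 mm of its middle, square within 15 degrees, still; clip and arm press on the card under 3 N (value of joint card_leaf above 1.43 rad and value of joint each of jaw_a, jaw_b above 0.25 rad and x of clip_mouth in the frame of card_edge between 0.008 and 0.026 m and y of clip_mouth in the frame of card_edge between -0.035 and 0.035 m and z of clip_mouth in the frame of card_edge between -0.008 and 0.008 m and angle between the x axis of clip_mouth and the z axis of card_edge, either way round below 0.26 rad and angle between the z axis of clip_mouth and the x axis of card_edge, either way round below 0.26 rad and contact force between the fingers and clip above 2 N and contact force between each of clip, the arm and card_stand below 3 N and linear speed of clip below 0.03 m/s); the arm keeps its last pose, push and grip.
It fails at once if the clip is driven hard against the card or its stand (contact force between clip and card_stand above 20 N).
It fails at once if another thing on the desk or in the box is moved more than 20 mm (distance of any of ingot, pocket_watch, ring_case, loupe, box_key, pen, coin_capsule from where it was at the start of the episode above 0.02 m).
It also fails if it takes over 53 s, if anything falls off the work surface, if the arm or the gripper's body presses on something with over 40 N, if the wrist force passes 120 N, or if a joint passes its speed limit or range.

## Working session

There is one attempt and no reset: what is moved stays moved. The work goes in short steps, Python scripts to look and compute and a tool call to move; the robot and the scene stay as the last step left them, time stands still between calls to the robot, and variables do not carry over. Pictures are saved under pics/ and viewed, at most 10 in all, crops included, and the job is handed in when it is done.

Besides the shell and the picture viewer there is one more tool, called after "Request:" as a command line: name --argument value ..., lists and objects as JSON in quotes. move_arm: Moves the arm, as the interface text tells. Scaled input: -1 to 1 covers 1000 mm each way for a shift and pi/2 rad each way for a turn. Its arguments: {"type":"object","properties":{"motion":{"type":"array","items":{"type":"object","properties":{"tx":{"type":"number"},"ty":{"type":"number"},"tz":{"type":"number"},"twist":{"type":"number"}}}},"gripper":{"type":"number"},"squeeze":{"type":"number"}},"required":["motion"]}

```bash
mkdir -p pics; ls; cat > h.py <<'E'
import numpy as np, cv2
from cell import arm
def P(cam):
    c=arm.calibration(cam); K=np.array(c["K"]);T=np.array(c["T"]); return K,T
def ray(cam,pt):
    K,T=P(cam); d=np.linalg.inv(K)@[pt[0]*512,pt[1]*384,1]; return T[:3,3],T[:3,:3]@d
def atz(cam,pt,z):
    o,d=ray(cam,pt); return o+d*(z-o[2])/d[2]
def proj(cam,p):
    K,T=P(cam); q=K@(T[:3,:3].T@(np.array(p)-T[:3,3])); return q[:2]/q[2]
def tri(p1,p2):
    A=[];b=[]
    M=np.zeros((3,3));v=np.zeros(3);rs=[ray("side",p1),ray("top",p2)]
    for o,d in rs:
        d=d/np.linalg.norm(d);Q=np.eye(3)-np.outer(d,d);M+=Q;v+=Q@o
    x=np.linalg.solve(M,v)
    return x,[np.linalg.norm(np.cross(x-o,d/np.linalg.norm(d))) for o,d in rs]
def save(cam,name):
    im=arm.get_image(cam); cv2.imwrite("pics/"+name,cv2.cvtColor(im,cv2.COLOR_RGB2BGR)); return im
E
cat > a.py <<'E'
from h import *
np.set_printoptions(precision=4,suppress=True)
a=save("top","t0.png");b=save("side","s0.png")
cv2.imwrite("pics/b0.png",cv2.cvtColor(np.vstack([a,b]),cv2.COLOR_RGB2BGR)[:, :][:768])
for c in("top","side"):
    K,T=P(c);print(c,K[0,0],T)
for q in ["card_hinge","card_edge","card_peg","card_stand","clip_grip","clip_mouth","deposit_box"]:
    r={}
    for c in("top","side"):
        l=arm.place_of(c,q); r[c]=l[0]["point"] if l else None
        print(q,c,[(np.round(np.array(i["point"])*[512,384],1),round(i["conf"],2)) for i in l[:2]])
    if r["top"] is not None and r["side"] is not None: print("   ",*tri(r["side"],r["top"]))
o=arm.observe();print(o)
E
python3 a.py
```

```text
pics
top 476.25581987447595 [[ 0.0151 -0.9971  0.0742  0.4954]
 [-0.9998 -0.0143  0.0111  0.0314]
 [-0.01   -0.0743 -0.9972  1.4366]
 [ 0.      0.      0.      1.    ]]
side 462.3650394115652 [[ 0.9787 -0.1406  0.1499  0.4059]
 [-0.2054 -0.6959  0.6882 -0.7755]
 [ 0.0076 -0.7043 -0.7099  0.9403]
 [ 0.      0.      0.      1.    ]]
card_hinge top [(array([359. , 191.4]), 0.96), (array([264.1, 232.3]), 0.5)]
card_hinge side [(array([282.1, 306.5]), 0.95)]
    [ 0.5919 -0.2679  0.042 ] [np.float64(0.002002951982255329), np.float64(0.002002951982255598)]
card_edge top [(array([349.8, 217.8]), 0.57), (array([206.7, 213.2]), 0.56)]
card_edge side [(array([248.2, 291.4]), 0.83)]
    [ 0.5181 -0.2353  0.0748] [np.float64(0.002358411151079128), np.float64(0.0023584111510791604)]
card_peg top [(array([323.3, 202.8]), 0.93), (array([123.7, 183.8]), 0.36)]
card_peg side [(array([260.5, 261.3]), 0.63), (array([214.5, 169.7]), 0.56)]
    [ 0.5611 -0.1603  0.0718] [np.float64(0.0035905943674548304), np.float64(0.0035905943674548204)]
card_stand top [(array([356.7, 193.9]), 0.93)]
card_stand side [(
[... 607 characters left out ...]
it_box top [(array([213.8, 150.2]), 0.55)]
deposit_box side [(array([285.8, 184.7]), 0.94)]
    [ 0.7192  0.1662 -0.0256] [np.float64(0.0010275887445614475), np.float64(0.0010275887445613874)]
{'clock': 0.8, 'joints': array([-1.4396,  0.4345,  0.025 ,  1.5732, -0.0116,  1.134 , -0.0751]), 'dq': array([-0.0011, -0.0016,  0.0007, -0.    , -0.001 , -0.0012, -0.0005]), 'joint_efforts': array([ -0.0002, -66.759 ,   0.9843, -31.4792,  -0.0604,   0.033 ,
         0.    ]), 'position': array([0.1448, 0.608 , 0.1906]), 'ee_rot': array([0.3664, 3.1201, 0.0001]), 'force': array([0.4909, 0.0899, 0.323 ]), 'ft_torque': array([-0.0096, -0.0182,  0.0537]), 'gripper_force': 0.0, 'width': 0.9995778342033634}
```

```bash
python3 - <<'E'
import cv2,numpy as np
t=cv2.imread("pics/t0.png");s=cv2.imread("pics/s0.png")
a=cv2.resize(t[120:270,90:400],(800,387)); cv2.imwrite("pics/tc.png",a)
b=cv2.resize(s[110:370,160:460],(692,600)); cv2.imwrite("pics/sc.png",b)
E
```

```text
(no output)
```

View pics/tc.png

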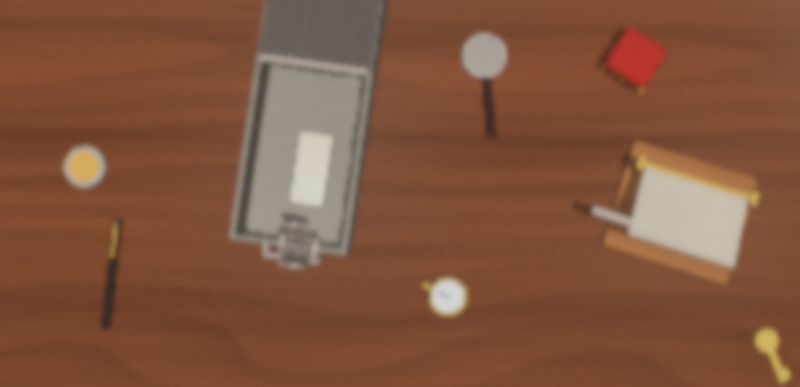

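View pics/sc.png

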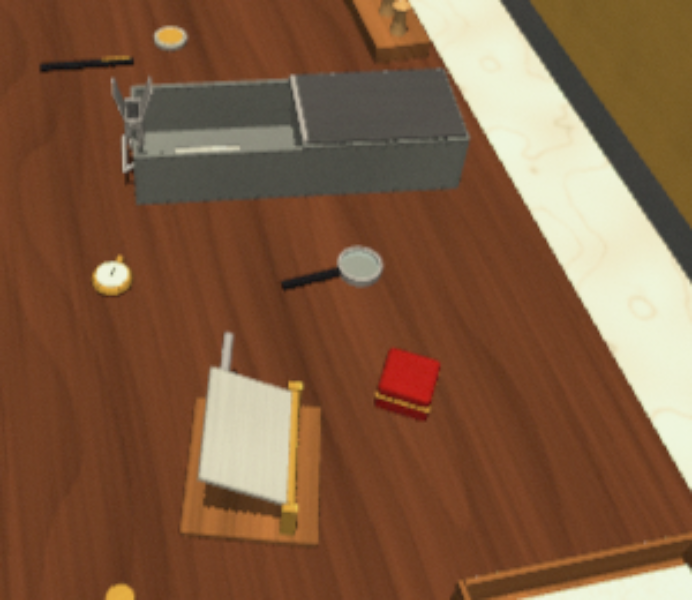

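The top view shows the box with the clip on its near wall at about (204,214) px and the card on its stand at about (357,197), with its peg towards the box. The card seems to be slightly raised already. I'll triangulate the corners I picked.

```bash
cat > b.py <<'E'
from h import *
np.set_printoptions(precision=4,suppress=True)
T=lambda x,y:[(90+x*310/800)/512,(120+y*150/387)/384]
S=lambda x,y:[(160+x*300/692)/512,(110+y*260/600)/384]
pts=dict(freeP=((213,368),(628,235)),freeF=((202,478),(735,268)),hP=((295,390),(645,167)),hF=((285,503),(750,195)),postP=((296,384),(641,161)),postF=((289,508),(754,199)),pegtip=((228,334),(592,210)),pegroot=((222,370),(630,221)),
 clipbase=((125,150),(266,250)))
for k,(s,t) in pts.items(): print(k,*tri(S(*s),T(*t)))
# box rim corners z=.08
for t in [(231,238),(348,254),(260,57),(371,72)]: print(atz("top",T(*t),.08))
# stand base corners z=.012
for t in [(605,240),(727,281),(632,143),(757,183)]: print(atz("top",T(*t),.012))
for q in["clip","ring_case","loupe","pocket_watch"]:
  for l in arm.place_of("top",q)[:1]: print(q,atz("top",l["point"],0.03),l["conf"])
E
python3 b.py
```

```text
freeP [ 0.5368 -0.1871  0.0839] [np.float64(0.0029150561334568155), np.float64(0.0029150561334568437)]
freeF [ 0.5023 -0.303   0.0882] [np.float64(0.002792943713804014), np.float64(0.0027929437138042054)]
hP [ 0.6143 -0.2104  0.0573] [np.float64(0.0030077244679847623), np.float64(0.0030077244679847783)]
hF [ 0.5791 -0.3266  0.0584] [np.float64(0.0023584985831423), np.float64(0.0023584985831424177)]
postP [ 0.6188 -0.2052  0.059 ] [np.float64(0.0009076347634439455), np.float64(0.0009076347634436327)]
postF [ 0.578  -0.3317  0.0585] [np.float64(0.0010098457412893468), np.float64(0.0010098457412893818)]
pegtip [ 0.5622 -0.1477  0.0802] [np.float64(0.0012509278935120172), np.float64(0.0012509278935121258)]
pegroot [ 0.5489 -0.1892  0.0806] [np.float64(0.0005857540643004424), np.float64(0.0005857540643006219)]
clipbase [0.5123 0.2219 0.0011] [np.float64(0.00023420865850035604), np.float64(0.00023420865850030324)]
[0.5242 0.2504 0.08  ]
[0.5085 0.1208 0.08  ]
[0.7266 0.2233 0.08  ]
[0.7113 0.0991 0.08  ]
[ 0.5298 -0.1717  0.012 ]
[ 0.4847 -0.3122  0.012 ]
[ 0.643  -0.2026  0.012 ]
[ 0.5984 -0.3473  0.012 ]
clip [0.5172 0.1761 0.03  ] 0.64
ring_case [ 0.7371 -0.1956  0.03  ] 0.67
loupe [0.4698 0.0116 0.03  ] 0.72
pocket_watch [ 0.5254 -0.2548  0.03  ] 0.71
```

```bash
cat > g.py <<'E'
from h import *
import sys
from scipy.spatial.transform import Rotation as R
np.set_printoptions(precision=4,suppress=True)
def go(pos,yaw=None):
    "yaw: angle of closing line vs world x; prints tool-axis shift (m) and twist (unit) left"
    o=arm.observe();M=R.from_rotvec(o["ee_rot"]).as_matrix();y=M[:,1]
    print("tcp",o["position"],"tool x",M[:,0],"y",y,"w",o["width"]*92,"gf",o["gripper_force"],"F",o["force"],"t",o["clock"],"q7",o["joints"][6])
    tw=0
    if yaw is not None:
        d=(yaw-np.arctan2(y[1],y[0])+np.pi/2)%np.pi-np.pi/2   # world turn; tool z down -> minus
        tw=-d; print("twist",tw/(np.pi/2),"rad",tw)
    M2=M@R.from_rotvec([0,0,tw]).as_matrix()
    e=np.array(pos)-o["position"]
    print("shift now",M.T@e,"after twist",M2.T@e)
if __name__=="__main__":
    a=[float(v) for v in sys.argv[1:]]; go(a[:3],a[3] if len(a)>3 else None)
E
python3 g.py 0.5593 -0.1646 0.14 -0.311
python3 - <<'E'
from h import *
print(atz("top",[207.5/512,213.7/384],.066),atz("top",[202.3/512,212.2/384],.14),atz("side",[219/512,146.1/384],.14),atz("side",[216/512,168.9/384],.066))
E
```

```text
tcp [0.1448 0.608  0.1905] tool x [-0.9728  0.2318  0.    ] y [0.2318 0.9728 0.    ] w 92.2650804381204 gf 0.0 F [-0.5252  0.1471  0.0282] t 1.0 q7 -0.07510547831788966
twist -0.9509243616664442 rad -1.4937084943654324
shift now [-0.5823 -0.6555  0.0505] after twist [ 0.6087 -0.631   0.0505]
[0.52153932 0.1719222  0.066     ] [0.5239939  0.17859717 0.14      ] [0.52620789 0.18439639 0.14      ] [0.51341562 0.17664511 0.066     ]
```

Request:
move_arm --motion '[{"twist":0.095,"tz":-0.005},{"twist":0.095,"tz":-0.005},{"twist":0.095,"tz":-0.005},{"twist":0.095,"tz":-0.005},{"twist":0.095,"tz":-0.005},{"twist":0.095,"tz":-0.005},{"twist":0.095},{"twist":0.095},{"twist":0.095},{"twist":0.095},{"twist":0.095},{"twist":0.004}]' --gripper -0.2 --squeeze 15

```text
invalid input
```

```bash
python3 g.py 0.5593 -0.1646 0.14 -0.311
```

```text
tcp [0.1448 0.608  0.1905] tool x [-0.9728  0.2318  0.    ] y [0.2318 0.9728 0.    ] w 92.2650804381204 gf 0.0 F [-0.5252  0.1471  0.0282] t 1.0 q7 -0.07510547831788966
twist -0.9509243616664442 rad -1.4937084943654324
shift now [-0.5823 -0.6555  0.0505] after twist [ 0.6087 -0.631   0.0505]
```

Request:
move_arm --motion '[{"tx":0,"ty":0,"tz":-0.005,"twist":0.095},{"tx":0,"ty":0,"tz":-0.005,"twist":0.095},{"tx":0,"ty":0,"tz":-0.005,"twist":0.095},{"tx":0,"ty":0,"tz":-0.005,"twist":0.095},{"tx":0,"ty":0,"tz":-0.005,"twist":0.095},{"tx":0,"ty":0,"tz":-0.005,"twist":0.095},{"tx":0,"ty":0,"tz":0,"twist":0.095},{"tx":0,"ty":0,"tz":0,"twist":0.095},{"tx":0,"ty":0,"tz":0,"twist":0.095},{"tx":0,"ty":0,"tz":0,"twist":0.095},{"tx":0,"ty":0,"tz":0,"twist":0.095},{"tx":0,"ty":0,"tz":0,"twist":0.004}]' --gripper -0.2 --squeeze 15

```text
clock: 2.2
position: [0.1446, 0.608, 0.2205]
ee_rot: [2.541, 1.848, 0.0]
force: [0.5, 0.4, 1.0]
width: 0.6
gripper_force: 0.0
```

```bash
python3 g.py 0.5593 -0.1646 0.14 -0.311
```

```text
tcp [0.1446 0.608  0.2205] tool x [0.3081 0.9513 0.    ] y [ 0.9513 -0.3081  0.0002] w 55.19781198924933 gf 0.0 F [0.5179 0.3692 1.0398] t 2.2 q7 -1.577847979108102
twist -0.0014164937689448913 rad -0.002225023209186494
shift now [-0.6073  0.6325  0.0806] after twist [-0.6087  0.6312  0.0806]
```

Request:
move_arm --motion '[{"tx":-0.02,"ty":0.03,"tz":0,"twist":0},{"tx":-0.025,"ty":0.035,"tz":0,"twist":0},{"tx":-0.03,"ty":0.035,"tz":0,"twist":0},{"tx":-0.03,"ty":0.035,"tz":0,"twist":0},{"tx":-0.03,"ty":0.035,"tz":0,"twist":0},{"tx":-0.03,"ty":0.035,"tz":0,"twist":0},{"tx":-0.03,"ty":0.035,"tz":0,"twist":0},{"tx":-0.03,"ty":0.035,"tz":0,"twist":0},{"tx":-0.03,"ty":0.035,"tz":0,"twist":0},{"tx":-0.03,"ty":0.035,"tz":0,"twist":0},{"tx":-0.03,"ty":0.035,"tz":0,"twist":0},{"tx":-0.03,"ty":0.03,"tz":0,"twist":0}]'

```text
clock: 3.4
position: [0.4308, 0.1522, 0.221]
ee_rot: [2.534, 1.856, 0.002]
force: [0.2, 0.5, 1.0]
width: 0.601
gripper_force: 0.0
```

```bash
python3 g.py 0.5593 -0.1646 0.14 -0.311
```

```text
tcp [0.4308 0.1522 0.221 ] tool x [0.3016 0.9534 0.0009] y [ 0.9534 -0.3016  0.0009] w 55.24676728411507 gf 0.0 F [0.1769 0.4635 1.0016] t 3.4 q7 -0.6384822074997254
twist 0.002917870054627762 rad 0.004583379563874113
shift now [-0.2634  0.218   0.0809] after twist [-0.2624  0.2192  0.0809]
```

Request:
move_arm --motion '[{"tx":-0.03,"ty":0.025,"tz":0,"twist":0},{"tx":-0.03,"ty":0.025,"tz":0,"twist":0},{"tx":-0.03,"ty":0.025,"tz":0,"twist":0},{"tx":-0.03,"ty":0.025,"tz":0,"twist":0},{"tx":-0.03,"ty":0.025,"tz":0,"twist":0},{"tx":-0.03,"ty":0.025,"tz":0,"twist":0},{"tx":-0.03,"ty":0.025,"tz":0,"twist":0},{"tx":-0.03,"ty":0.025,"tz":0.02,"twist":0},{"tx":-0.02,"ty":0.018,"tz":0.03,"twist":0},{"tx":0,"ty":0,"tz":0.03,"twist":0},{"tx":0,"ty":0,"tz":0,"twist":0}]'

```text
clock: 4.5
position: [0.5551, -0.16, 0.137]
ee_rot: [-2.533, -1.851, 0.007]
force: [-0.4, 0.4, 0.5]
width: 0.597
gripper_force: 0.0
```

```bash
python3 g.py 0.5593 -0.1646 0.06 -0.311; python3 - <<'E'
from h import *
a=save("top","t1.png");b=save("side","s1.png")
s=cv2.resize(cv2.cvtColor(b[200:350,190:350],cv2.COLOR_RGB2BGR),(640,600));cv2.imwrite("pics/s1c.png",s)
for q in["card_peg"]:
  for c in("top","side"): print(c,[(np.round(np.array(i["point"])*[512,384],1),round(i["conf"],2),atz(c,i["point"],.079)) for i in arm.place_of(c,q)[:2]])
E
```

```text
tcp [ 0.5551 -0.16    0.137 ] tool x [ 0.3037  0.9528 -0.0011] y [ 0.9527 -0.3037 -0.0065] w 54.88354176805814 gf 0.0 F [-0.3961  0.3626  0.5249] t 4.5 q7 0.26573043806437574
twist 0.0015297458329433446 rad 0.0024029191353172052
shift now [-0.003   0.0059  0.077 ] after twist [-0.003   0.0059  0.077 ]
top [(array([330.6, 144.5]), 0.62, array([ 0.72513767, -0.17907104,  0.079     ]))]
side [(array([257.8, 263.8]), 0.68, array([ 0.55581505, -0.17139232,  0.079     ]))]
```

View pics/s1c.png

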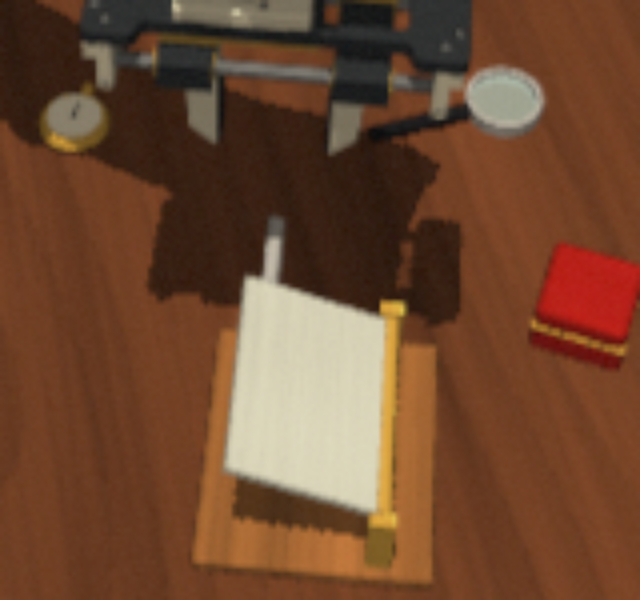

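The side view shows the peg at crop (274,245) lined up between the open fingers, and nothing is in the way. I'll descend and grip.

Request:
move_arm --motion '[{"tx":-0.003,"ty":0.006,"tz":0.02,"twist":0},{"tx":0,"ty":0,"tz":0.025,"twist":0},{"tx":0,"ty":0,"tz":0.02,"twist":0},{"tx":0,"ty":0,"tz":0.01,"twist":0},{"tx":0,"ty":0,"tz":0,"twist":0},{"tx":0,"ty":0,"tz":0,"twist":0}]'

```text
clock: 5.3
position: [0.5633, -0.1648, 0.0668]
ee_rot: [2.537, 1.851, 0.002]
force: [0.5, 0.3, -0.0]
width: 0.602
gripper_force: 0.0
```

Request:
move_arm --motion '[{"tx":0,"ty":0,"tz":0,"twist":0},{"tx":0,"ty":0,"tz":0,"twist":0},{"tx":0,"ty":0,"tz":0,"twist":0},{"tx":0,"ty":0,"tz":0,"twist":0},{"tx":0,"ty":0,"tz":0,"twist":0},{"tx":0,"ty":0,"tz":0,"twist":0},{"tx":0,"ty":0,"tz":0,"twist":0}]' --gripper 1 --squeeze 15

```text
clock: 6.0
position: [0.5625, -0.1648, 0.0655]
ee_rot: [-2.539, -1.851, 0.0]
force: [-0.3, 0.3, 0.5]
width: 0.039
gripper_force: 0.0
```

```bash
python3 g.py 0.5593 -0.1646 0.06 -0.311
```

```text
tcp [ 0.5625 -0.1648  0.0655] tool x [0.3059 0.9521 0.    ] y [ 0.9521 -0.3059 -0.    ] w 3.622609995586929 gf 0.0 F [-0.264   0.2757  0.5083] t 6.0 q7 0.33588026529329057
twist 9.087810576929779e-05 rad 0.00014275099472849107
shift now [-0.0008 -0.0031  0.0055] after twist [-0.0008 -0.0031  0.0055]
```

```bash
python3 - <<'E'
from h import *
print(arm.observe()["width"])
a=save("top","t2.png");b=save("side","s2.png")
s=cv2.resize(cv2.cvtColor(b[200:350,190:350],cv2.COLOR_RGB2BGR),(640,600));cv2.imwrite("pics/s2c.png",s)
E
```

```text
0.03937619560420575
```

View pics/s2c.png

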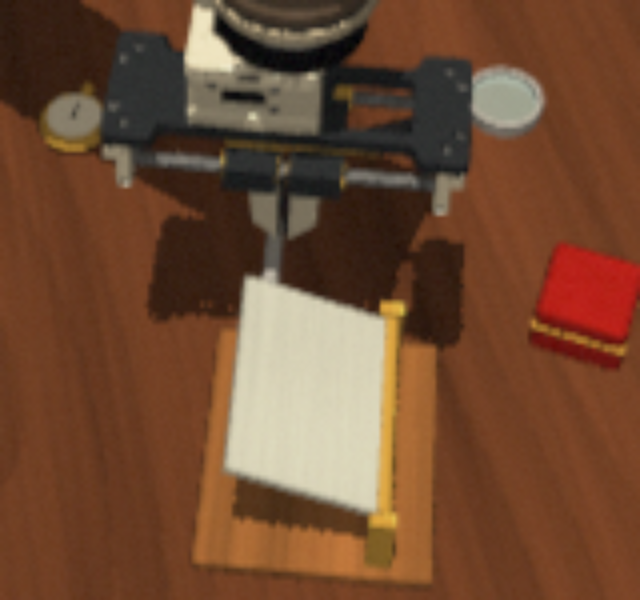

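Request:
move_arm --motion '[{"tx":0,"ty":0,"tz":0,"twist":0},{"tx":0,"ty":0,"tz":0,"twist":0}]'

```text
clock: 6.3
position: [0.5625, -0.1648, 0.0655]
ee_rot: [2.539, 1.851, -0.0]
force: [-0.5, 0.2, 0.2]
width: 0.005
gripper_force: 0.0
```

```bash
python3 - <<'E'
from h import *
o=arm.observe();print(o["width"],o["gripper_force"])
f=lambda p:np.round((proj("side",p)-[190,200])*4)
p=o["position"];print("tcp",f(p),"grasp",f(p+[0,0,.019]))
for z in(.07,.075,.08): print(z,"peg grip pt",f([.5593,-.1646,z]))
y=np.array([.306,.952,0]);h=np.array([.5984,-.2685,.05])
for th in(.25,.3,.35,.4,.45):
    u=np.array([-.952*np.cos(th),.306*np.cos(th),np.sin(th)])
    print(th,"root",f(h+y*.06+u*.075),"tip",f(h+y*.105+u*.075),"freeP",f(h+y*.06+u*.09),"freeF",f(h-y*.06+u*.09),"grip",h+y*.087+u*.075)
E
```

```text
0.004541935099844282 0.0
tcp [280. 258.] grasp [280. 238.]
0.07 peg grip pt [274. 254.]
0.075 peg grip pt [274. 249.]
0.08 peg grip pt [275. 244.]
0.25 root [263. 294.] tip [271. 230.] freeP [238. 288.] freeF [213. 480.] grip [ 0.55584165 -0.16343946  0.0685553 ]
0.3 root [265. 290.] tip [273. 226.] freeP [240. 283.] freeF [216. 476.] grip [ 0.55681097 -0.16375103  0.07216402]
0.35 root [267. 287.] tip [275. 222.] freeP [243. 279.] freeF [218. 472.] grip [ 0.55795079 -0.1641174   0.07571734]
0.4 root [270. 283.] tip [277. 219.] freeP [246. 275.] freeF [222. 468.] grip [ 0.55925825 -0.16453765  0.07920638]
0.45 root [273. 280.] tip [280. 216.] freeP [249. 271.] freeF [225. 464.] grip [ 0.56073008 -0.16501074  0.08262242]
```

```bash
python3 - <<'E'
from h import *
f=lambda p:np.round((proj("side",p)-[190,200])*4)
for s in(-.0275,.0275): print(f(np.array([.5551,-.16,.137])+s*np.array([.953,-.304,0])))
p=arm.observe()["position"];print("top px",proj("top",p),proj("top",p+[0,0,.019]),p)
b=save("side","s3.png")
t=arm.get_image("top")
s=cv2.resize(cv2.cvtColor(b[235:285,235:285],cv2.COLOR_RGB2BGR),(400,400));
s2=cv2.resize(cv2.cvtColor(t[175:225,295:345],cv2.COLOR_RGB2BGR),(400,400));
cv2.imwrite("pics/c3.png",np.hstack([s,s2]))
E
```

```text
[218. 172.]
[317. 180.]
top px [324.74394044 201.2047281 ] [325.70512843 200.89130675] [ 0.56248254 -0.16481173  0.06549994]
```

View pics/c3.png

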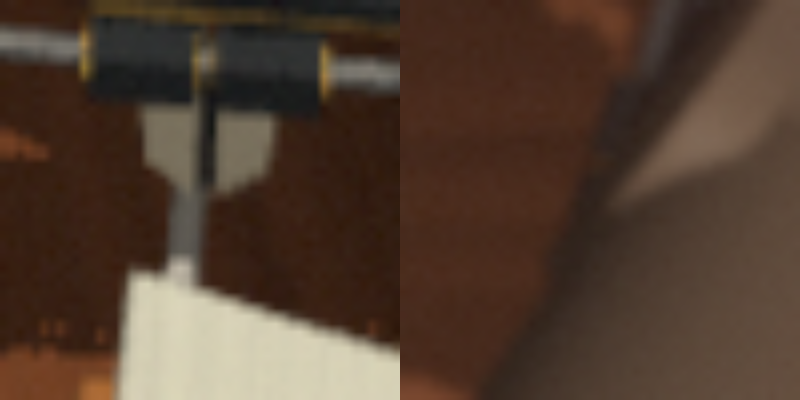

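The fingers shut on nothing. They show about 22 mm higher in the side view than the reported TCP should project, and they sit above the peg. I'll open, go about 20 mm deeper and try again.

Request:
move_arm --motion '[{"tx":0,"ty":-0.003,"tz":0,"twist":0},{"tx":0,"ty":0,"tz":0,"twist":0},{"tx":0,"ty":0,"tz":0,"twist":0},{"tx":0,"ty":0,"tz":0,"twist":0},{"tx":0,"ty":0,"tz":0.007,"twist":0},{"tx":0,"ty":0,"tz":0.007,"twist":0},{"tx":0,"ty":0,"tz":0.006,"twist":0},{"tx":0,"ty":0,"tz":0,"twist":0}]' --gripper 0.3

```text
clock: 7.2
position: [0.5588, -0.1636, 0.0443]
ee_rot: [-2.537, -1.85, 0.002]
force: [-0.2, 0.0, 0.9]
width: 0.349
gripper_force: 0.0
```

Request:
move_arm --motion '[{"tx":0,"ty":0,"tz":0,"twist":0},{"tx":0,"ty":0,"tz":0,"twist":0},{"tx":0,"ty":0,"tz":0,"twist":0},{"tx":0,"ty":0,"tz":0,"twist":0},{"tx":0,"ty":0,"tz":0,"twist":0},{"tx":0,"ty":0,"tz":0,"twist":0},{"tx":0,"ty":0,"tz":0,"twist":0}]' --gripper 1

```text
clock: 7.9
position: [0.5601, -0.164, 0.0457]
ee_rot: [2.538, 1.85, 0.001]
force: [-0.4, 1.6, 0.2]
width: 0.002
gripper_force: 0.0
```

```bash
python3 - <<'E'
from h import *
f=lambda p:np.round((proj("side",p)-[190,200])*4)
o=arm.observe();p=np.array([.5625,-.1648,.0655])
print(o["width"],o["gripper_force"],o["position"])
X=np.array([.306,.952,0]);Y=np.array([.952,-.306,0])
for s in(-.095,.095): print("s2 body front low corner",f(p-X*.0375+Y*s+[0,0,.066]))
E
```

```text
0.0021408386865276454 0.0 [ 0.56007372 -0.16399016  0.04572429]
s2 body front low corner [101. 227.]
s2 body front low corner [454. 258.]
```

```bash
python3 - <<'E'
from h import *
b=save("side","s4.png");t=save("top","t4.png")
f=lambda a:cv2.cvtColor(a,cv2.COLOR_RGB2BGR)
s=cv2.resize(f(b[225:305,215:315]),(500,400));s2=cv2.resize(f(t[150:230,270:330]),(300,400))
cv2.imwrite("pics/c4.png",np.hstack([s,s2]))
E
```

```text
(no output)
```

View pics/c4.png

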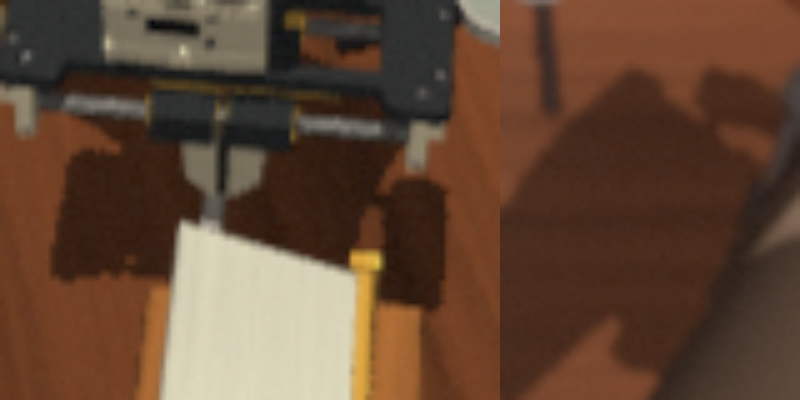

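The fingertips still lie just above the peg: they hide its outer part, and its root is visible in front of them. I'll open and go deeper, watching the force.

Request:
move_arm --motion '[{"tx":0,"ty":-0.001,"tz":0,"twist":0},{"tx":0,"ty":0,"tz":0,"twist":0},{"tx":0,"ty":0,"tz":0,"twist":0},{"tx":0,"ty":0,"tz":0,"twist":0},{"tx":0,"ty":0,"tz":0.006,"twist":0},{"tx":0,"ty":0,"tz":0.006,"twist":0},{"tx":0,"ty":0,"tz":0.006,"twist":0},{"tx":0,"ty":0,"tz":0,"twist":0}]' --gripper 0.3

```text
clock: 8.8
position: [0.5579, -0.1633, 0.0263]
ee_rot: [-2.537, -1.85, 0.002]
force: [-0.7, -0.4, -0.8]
width: 0.353
gripper_force: 0.0
```

Request:
move_arm --motion '[{"tx":0,"ty":0,"tz":0,"twist":0},{"tx":0,"ty":0,"tz":0,"twist":0},{"tx":0,"ty":0,"tz":0,"twist":0},{"tx":0,"ty":0,"tz":0,"twist":0},{"tx":0,"ty":0,"tz":0,"twist":0},{"tx":0,"ty":0,"tz":0,"twist":0}]' --gripper 1

```text
clock: 9.4
position: [0.5566, -0.1628, 0.0271]
ee_rot: [-2.536, -1.849, 0.003]
force: [-5.7, 1.7, 2.4]
width: 0.102
gripper_force: 15.0
```

Gripped: 9.4 mm opening at 15 N. The reported z evidently reads some 35 mm lower than the fingertips are, so I'll keep working from the images. Now I'll swing the card along its arc.

Request:
move_arm --motion '[{"tx":0,"ty":0.0036,"tz":-0.0066,"twist":0},{"tx":0,"ty":0.0036,"tz":-0.0066,"twist":0},{"tx":0,"ty":0.0048,"tz":-0.0057,"twist":0},{"tx":0,"ty":0.0048,"tz":-0.0057,"twist":0},{"tx":0,"ty":0.0059,"tz":-0.0047,"twist":0},{"tx":0,"ty":0.0059,"tz":-0.0046,"twist":0},{"tx":0,"ty":0.0066,"tz":-0.0034,"twist":0},{"tx":0,"ty":0.0066,"tz":-0.0034,"twist":0},{"tx":0,"ty":0.0054,"tz":-0.0017,"twist":0},{"tx":0,"ty":0.0053,"tz":-0.0016,"twist":0},{"tx":0,"ty":0,"tz":0,"twist":0}]'

```text
clock: 10.5
position: [0.6093, -0.1794, 0.0725]
ee_rot: [2.538, 1.851, 0.002]
force: [-2.2, 2.1, 8.6]
width: 0.1
gripper_force: 15.0
```

```bash
python3 g.py 0.625 -0.1857 0.08 -0.311
```

```text
tcp [ 0.6093 -0.1794  0.0725] tool x [0.3054 0.9522 0.0008] y [ 0.9522 -0.3054  0.0008] w 9.183402523617648 gf 15.008117705583572 F [-2.1826  2.0909  8.6064] t 10.5 q7 0.3280455550557898
twist 0.0003765320959932718 rad 0.0005914552333066148
shift now [-0.0012  0.0168 -0.0075] after twist [-0.0012  0.0168 -0.0075]
```

Request:
move_arm --motion '[{"tx":0,"ty":0.003,"tz":-0.0025,"twist":0},{"tx":0,"ty":0.005,"tz":-0.001,"twist":0},{"tx":0,"ty":0.005,"tz":-0.0005,"twist":0},{"tx":0,"ty":0.004,"tz":0,"twist":0},{"tx":0,"ty":0,"tz":0,"twist":0},{"tx":0,"ty":0,"tz":0,"twist":0}]'

```text
clock: 11.1
position: [0.6239, -0.1841, 0.0753]
ee_rot: [-2.536, -1.849, 0.001]
force: [-5.9, 4.1, -1.3]
width: 0.103
gripper_force: 15.0
```

```bash
python3 g.py 0.625 -0.1857 0.08 -0.311; python3 - <<'E'
from h import *
b=save("side","s5.png");t=save("top","t5.png")
f=lambda a:cv2.cvtColor(a,cv2.COLOR_RGB2BGR)
s=cv2.resize(f(b[225:345,215:335]),(480,480))
cv2.imwrite("pics/c5.png",s)
g=lambda p:np.round((proj("side",p)-[215,225])*4)
y=np.array([.306,.952,0]);h=np.array([.5984,-.2685,.05])
for th in(1.3,1.4,1.5,1.57):
    u=np.array([-.952*np.cos(th),.306*np.cos(th),np.sin(th)])
    print(th,g(h+y*.06+u*.09),g(h-y*.06+u*.09))
E
```

```text
tcp [ 0.6239 -0.1841  0.0753] tool x [0.3058 0.9521 0.0009] y [ 0.9521 -0.3058 -0.0027] w 9.466604325781914 gf 14.976065754890442 F [-5.8738  4.1475 -1.3202] t 11.1 q7 0.32270216945903246
twist 0.00016094988454346516 rad 0.0002528194874389378
shift now [-0.0012  0.0015 -0.0047] after twist [-0.0012  0.0015 -0.0047]
1.3 [256. 129.] [241. 326.]
1.4 [272. 128.] [259. 325.]
1.5 [289. 128.] [277. 326.]
1.57 [301. 129.] [290. 327.]
```

View pics/c5.png

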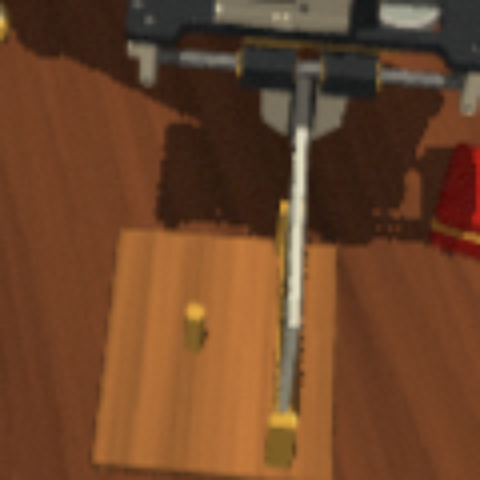

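The card is upright: its top edge runs from (300,128) to (294,325) in the crop, as predicted for 1.57. I'll release it and rise.

Request:
move_arm --motion '[{"tx":0,"ty":0,"tz":0,"twist":0},{"tx":0,"ty":0,"tz":0,"twist":0},{"tx":0,"ty":0,"tz":0,"twist":0},{"tx":0,"ty":0,"tz":-0.01,"twist":0},{"tx":0,"ty":0,"tz":-0.02,"twist":0},{"tx":0,"ty":0,"tz":-0.03,"twist":0},{"tx":0,"ty":0,"tz":-0.03,"twist":0},{"tx":0,"ty":0,"tz":-0.03,"twist":0},{"tx":0,"ty":0,"tz":-0.03,"twist":0}]' --gripper -0.5

```text
clock: 12.1
position: [0.625, -0.1852, 0.2279]
ee_rot: [2.538, 1.85, 0.001]
force: [0.7, 0.1, -0.4]
width: 0.749
gripper_force: 0.0
```

```bash
python3 - <<'E'
from h import *
from scipy.optimize import brentq
X=np.array([.306,.952,0])
for p,row in(((.6239,-.1841,.0753),225+138/4),((.5601,-.164,.0457),225+193/5),((.5625,-.1648,.0655),235+190/8)):
    for e in(-.0095,0): print(p[2],brentq(lambda z:proj("side",np.array([p[0],p[1],z])+X*e)[1]-row,0,.3))
E
python3 g.py 0.52 0.177 0.2 -0.128
```

```text
0.0753 0.10657603676504591
0.0753 0.09374592444579004
0.0457 0.08165431865530111
0.0457 0.0685883882593478
0.0655 0.10035652775636608
0.0655 0.08756901784215569
tcp [ 0.625  -0.1852  0.2279] tool x [ 0.3063  0.9519 -0.0001] y [ 0.9519 -0.3063  0.0014] w 68.88351059951394 gf 0.0 F [ 0.6707  0.1339 -0.3711] t 12.1 q7 0.23241206464784234
twist -0.1166850879328297 rad -0.1832885075166284
shift now [ 0.3127 -0.2109  0.0276] after twist [ 0.3459 -0.1504  0.0276]
```

The reported z is consistently about 31 mm below the real fingertips, so I'll allow for that. Next I go over to the clip with yaw -0.128.

Request:
move_arm --motion '[{"tx":0,"ty":0,"tz":0,"twist":-0.06},{"tx":0,"ty":0,"tz":0,"twist":-0.057},{"tx":0.03,"ty":-0.015,"tz":0,"twist":0},{"tx":0.036,"ty":-0.015,"tz":0,"twist":0},{"tx":0.036,"ty":-0.015,"tz":0,"twist":0},{"tx":0.036,"ty":-0.015,"tz":0,"twist":0},{"tx":0.036,"ty":-0.015,"tz":0,"twist":0},{"tx":0.036,"ty":-0.015,"tz":0,"twist":0},{"tx":0.036,"ty":-0.015,"tz":0,"twist":0},{"tx":0.036,"ty":-0.015,"tz":0,"twist":0},{"tx":0.036,"ty":-0.015,"tz":0,"twist":0},{"tx":0.028,"ty":-0.015,"tz":0,"twist":0}]' --gripper -0.3

```text
clock: 13.3
position: [0.5197, 0.1798, 0.2265]
ee_rot: [2.357, 2.077, 0.003]
force: [0.5, 1.2, 0.5]
width: 0.649
gripper_force: 0.0
```

Request:
move_arm --motion '[{"tx":0,"ty":0,"tz":0.02,"twist":0},{"tx":0,"ty":0,"tz":0.02,"twist":0},{"tx":0,"ty":0,"tz":0.02,"twist":0},{"tx":0,"ty":0,"tz":0,"twist":0},{"tx":0,"ty":0,"tz":0,"twist":0}]'

```text
clock: 13.8
position: [0.5204, 0.1772, 0.1665]
ee_rot: [2.358, 2.075, 0.001]
force: [0.2, -0.2, 0.3]
width: 0.65
gripper_force: 0.0
```

```bash
python3 g.py 0.519 0.177 0.09 -0.128; python3 - <<'E'
from h import *
b=save("side","s6.png")
f=lambda a:cv2.cvtColor(a,cv2.COLOR_RGB2BGR)
cv2.imwrite("pics/c6.png",cv2.resize(f(b[90:210,160:300]),(700,600)))
g=lambda p:np.round((proj("side",p)-[160,90])*5)
p=arm.observe()["position"];print("real tip",g(p+[0,0,.031]))
for x in(.515,.519,.523):
  for y in(.172,.180): print(x,y,"levertop",g([x,y,.151]),"grip",g([x,y,.14]),"mouth",g([x,y,.066]))
for q in("clip_grip","clip_mouth"): print(q,[(g2['point']*np.array([512,384]),g2['conf']) for g2 in arm.place_of("side",q)[:2]])
E
```

```text
tcp [0.5204 0.1772 0.1665] tool x [0.1274 0.9919 0.0002] y [ 0.9919 -0.1274  0.0007] w 59.79291771305293 gf 0.0 F [ 0.2015 -0.1909  0.3493] t 13.8 q7 -0.26434745943906773
twist 0.0001849387371630057 rad 0.0002905010890177362
shift now [-0.0003 -0.0014  0.0765] after twist [-0.0003 -0.0014  0.0765]
real tip [282. 204.]
0.515 0.172 levertop [277. 282.] grip [278. 298.] mouth [284. 400.]
0.515 0.18 levertop [275. 272.] grip [276. 288.] mouth [282. 390.]
0.519 0.172 levertop [284. 281.] grip [285. 297.] mouth [291. 399.]
0.519 0.18 levertop [282. 271.] grip [283. 287.] mouth [289. 389.]
0.523 0.172 levertop [292. 280.] grip [293. 296.] mouth [298. 398.]
0.523 0.18 levertop [290. 271.] grip [290. 286.] mouth [296. 388.]
clip_grip [(array([215.9104, 149.1072]), 0.58)]
clip_mouth [(array([217.6   , 169.6128]), 0.72)]
```

View pics/c6.png

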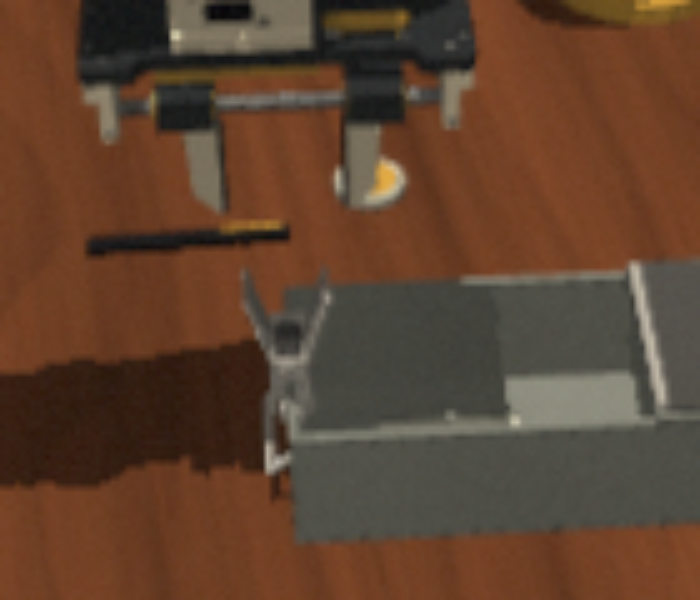

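The clip's lever tops at (246,272) and (325,272) are centred under the open fingers at (227,210) and (345,207). I'll descend and squeeze.

Request:
move_arm --motion '[{"tx":0,"ty":0,"tz":0.02,"twist":0},{"tx":0,"ty":0,"tz":0.02,"twist":0},{"tx":0,"ty":0,"tz":0.02,"twist":0},{"tx":0,"ty":0,"tz":0.015,"twist":0},{"tx":0,"ty":0,"tz":0,"twist":0},{"tx":0,"ty":0,"tz":0,"twist":0}]'

```text
clock: 14.55
position: [0.5205, 0.1774, 0.0914]
ee_rot: [2.358, 2.075, 0.001]
force: [0.6, -0.4, 0.7]
width: 0.655
gripper_force: 0.0
```

Request:
move_arm --motion '[{"tx":0,"ty":0,"tz":0,"twist":0},{"tx":0,"ty":0,"tz":0,"twist":0},{"tx":0,"ty":0,"tz":0,"twist":0},{"tx":0,"ty":0,"tz":0,"twist":0},{"tx":0,"ty":0,"tz":0,"twist":0},{"tx":0,"ty":0,"tz":0,"twist":0},{"tx":0,"ty":0,"tz":0,"twist":0},{"tx":0,"ty":0,"tz":0,"twist":0},{"tx":0,"ty":0,"tz":0,"twist":0}]' --gripper 1 --squeeze 35

```text
clock: 15.45
position: [0.5199, 0.1774, 0.0905]
ee_rot: [-2.358, -2.076, -0.0]
force: [0.1, -0.8, -1.2]
width: 0.218
gripper_force: 34.9
```

```bash
python3 g.py 0.519 0.177 0.09 -0.128; python3 - <<'E'
from h import *
b=save("side","s7.png")
f=lambda a:cv2.cvtColor(a,cv2.COLOR_RGB2BGR)
cv2.imwrite("pics/c7.png",cv2.resize(f(b[90:210,160:300]),(700,600)))
E
```

```text
tcp [0.5199 0.1774 0.0905] tool x [0.1267 0.9919 0.    ] y [ 0.9919 -0.1267  0.    ] w 20.09101664110191 gf 34.88057255744934 F [ 0.0921 -0.8185 -1.2289] t 15.45 q7 -0.19415704349747642
twist 0.0005821695884159539 rad 0.0009144698510554772
shift now [-0.0005 -0.0008  0.0005] after twist [-0.0005 -0.0008  0.0005]
```

View pics/c7.png

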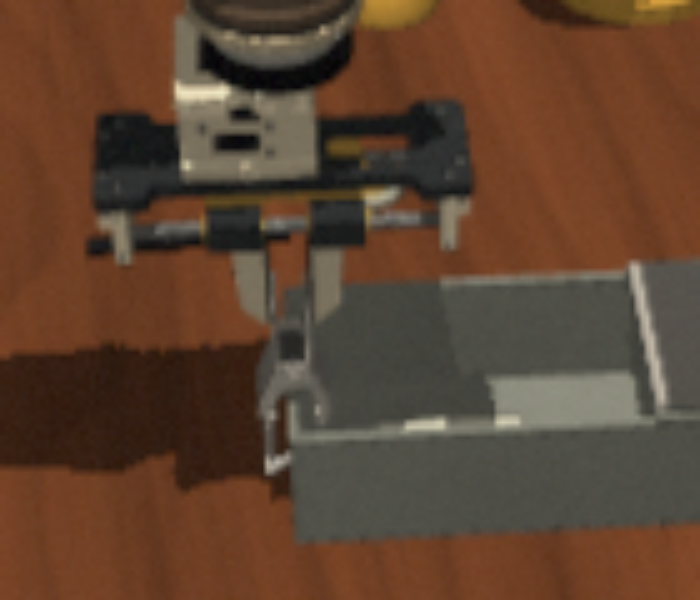

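The clip is squeezed wide open (20 mm at the levers) and its jaws are clear of the wall. I'll lift it straight up.

Request:
move_arm --motion '[{"tx":0,"ty":0,"tz":-0.005,"twist":0},{"tx":0,"ty":0,"tz":-0.01,"twist":0},{"tx":0,"ty":0,"tz":-0.02,"twist":0},{"tx":0,"ty":0,"tz":-0.03,"twist":0},{"tx":0,"ty":0,"tz":-0.035,"twist":0},{"tx":0,"ty":0,"tz":-0.035,"twist":0},{"tx":0,"ty":0,"tz":-0.025,"twist":0},{"tx":0,"ty":0,"tz":-0.01,"twist":0},{"tx":0,"ty":0,"tz":0,"twist":0.06},{"tx":0,"ty":0,"tz":0,"twist":0.057},{"tx":0,"ty":0,"tz":0,"twist":0}]'

```text
clock: 16.6
position: [0.5194, 0.1773, 0.2601]
ee_rot: [-2.54, -1.849, 0.001]
force: [0.5, 0.3, -0.6]
width: 0.216
gripper_force: 34.9
```

```bash
python3 g.py 0.597 -0.2685 0.2605 -0.311
```

```text
tcp [0.5194 0.1773 0.2601] tool x [ 0.3073  0.9516 -0.0006] y [ 0.9516 -0.3073 -0.0006] w 19.898583930766467 gf 34.88138973712921 F [ 0.518   0.2726 -0.644 ] t 16.6 q7 -0.49947529391366025
twist -0.0008310146122980298 rad -0.0013053547005106303
shift now [-0.4004  0.2108 -0.0003] after twist [-0.4007  0.2103 -0.0003]
```

Request:
move_arm --motion '[{"tx":-0.02,"ty":0.01,"tz":0,"twist":0},{"tx":-0.035,"ty":0.02,"tz":0,"twist":0},{"tx":-0.04,"ty":0.02,"tz":0,"twist":0},{"tx":-0.04,"ty":0.02,"tz":0,"twist":0},{"tx":-0.04,"ty":0.02,"tz":0,"twist":0},{"tx":-0.04,"ty":0.02,"tz":0,"twist":0},{"tx":-0.04,"ty":0.02,"tz":0,"twist":0},{"tx":-0.04,"ty":0.02,"tz":0,"twist":0},{"tx":-0.04,"ty":0.02,"tz":0,"twist":0},{"tx":-0.035,"ty":0.02,"tz":0,"twist":0},{"tx":-0.02,"ty":0.015,"tz":0,"twist":0},{"tx":-0.01,"ty":0.005,"tz":0,"twist":0}]'

```text
clock: 17.8
position: [0.5969, -0.2707, 0.2597]
ee_rot: [2.539, 1.85, -0.003]
force: [-0.1, 0.9, -1.4]
width: 0.213
gripper_force: 34.9
```

Request:
move_arm --motion '[{"tx":0,"ty":0,"tz":0.02,"twist":0},{"tx":0,"ty":0,"tz":0.02,"twist":0},{"tx":0,"ty":0,"tz":0,"twist":0},{"tx":0,"ty":0,"tz":0,"twist":0}]'

```text
clock: 18.2
position: [0.5974, -0.2667, 0.2206]
ee_rot: [-2.536, -1.853, 0.0]
force: [0.9, -0.3, -0.8]
width: 0.22
gripper_force: 34.9
```

```bash
python3 g.py 0.597 -0.2685 0.1495 -0.311; python3 - <<'E'
from h import *
b=save("side","s8.png");t=save("top","t8.png")
g=lambda p:np.round((proj("side",p)),1)
p=arm.observe()["position"];print("mouth expected",g(p-[0,0,.0245]),"grip",g(p+[0,0,.0495]),"edge",g([.597,-.2685,.14]),g([.6154,-.2114,.14]),g([.5786,-.3256,.14]))
for q in("clip_grip","clip_mouth","card_edge"):
  for c in("side",): print(q,[(np.round(i['point']*np.array([512,384]),1),i['conf']) for i in arm.place_of(c,q)[:2]])
r=arm.regions_of("side","clip")
if r:
  ys,xs=np.nonzero(r[0]["region"]);print(r[0]["conf"],xs.min(),xs.max(),ys.min(),ys.max())
  for y in range(ys.max()-12,ys.max()+1): print(y,xs[ys==y].min(),xs[ys==y].max(),end="; ")
E
```

```text
tcp [ 0.5974 -0.2667  0.2206] tool x [0.304  0.9527 0.0004] y [ 0.9527 -0.304  -0.001 ] w 20.27404318946894 gf 34.88050818443298 F [ 0.942  -0.3021 -0.7859] t 18.2 q7 0.38170155059802546
twist 0.0013515175139904689 rad 0.0021229587465751987
shift now [-0.0019  0.0002  0.0711] after twist [-0.0019  0.0002  0.0711]
mouth expected [290.5 264. ] grip [293.3 240.2] edge [288.3 281. ] [289.6 257.4] [286.8 306.8]
clip_grip [(array([293. , 243.3]), 0.7), (array([196.5, 136.6]), 0.26)]
clip_mouth [(array([290.5, 267.5]), 0.85), (array([281.5, 302.4]), 0.23)]
card_edge [(array([289. , 280.5]), 0.87)]
0.85 280 300 244 275
263 280 300; 264 280 300; 265 280 300; 266 280 300; 267 280 300; 268 280 300; 269 280 300; 270 280 300; 271 280 300; 272 280 300; 273 281 300; 274 282 299; 275 296 298;
```

The clip mouth at (290.5,267.5) lines up with the card edge at (289,280.5). I'll descend gently.

Request:
move_arm --motion '[{"tx":0,"ty":0,"tz":0.012,"twist":0},{"tx":0,"ty":0,"tz":0.012,"twist":0},{"tx":0,"ty":0,"tz":0.01,"twist":0},{"tx":0,"ty":0,"tz":0.01,"twist":0},{"tx":0,"ty":0,"tz":0.01,"twist":0},{"tx":0,"ty":0,"tz":0.008,"twist":0},{"tx":0,"ty":0,"tz":0.006,"twist":0},{"tx":0,"ty":0,"tz":0,"twist":0},{"tx":0,"ty":0,"tz":0,"twist":0},{"tx":0,"ty":0,"tz":0,"twist":0}]'

```text
clock: 19.5
position: [0.5977, -0.2679, 0.153]
ee_rot: [2.538, 1.85, 0.001]
force: [-0.3, -0.8, -1.1]
width: 0.22
gripper_force: 34.9
```

```bash
python3 g.py 0.597 -0.2685 0.1515 -0.311; python3 - <<'E'
from h import *
b=save("side","s9.png");t=save("top","t9.png")
f=lambda a:cv2.cvtColor(a,cv2.COLOR_RGB2BGR)
cv2.imwrite("pics/c9.png",cv2.resize(f(b[225:325,240:340]),(600,600)))
g=lambda p:np.round((proj("side",p)),1)
p=arm.observe()["position"];print("mouth expected",g(p-[0,0,.0245]),"edge",g([.597,-.2685,.14]))
for q in("clip_grip","clip_mouth","card_edge"):
  print(q,[(np.round(i['point']*np.array([512,384]),1),i['conf']) for i in arm.place_of("side",q)[:1]])
E
```

```text
tcp [ 0.5977 -0.2679  0.153 ] tool x [ 0.3059  0.952  -0.0001] y [ 0.952  -0.3059  0.0009] w 20.22813627927812 gf 34.88041162490845 F [-0.3351 -0.7909 -1.1085] t 19.5 q7 0.41930059089351734
twist 4.505081369361909e-05 rad 7.07656526690581e-05
shift now [-0.0008 -0.0005  0.0015] after twist [-0.0008 -0.0005  0.0015]
mouth expected [288.2 283.8] edge [288.3 281. ]
clip_grip [(array([292.2, 263.4]), 0.93)]
clip_mouth [(array([287.1, 289.8]), 0.74)]
card_edge [(array([292.2, 277.6]), 0.84)]
```

View pics/c9.png

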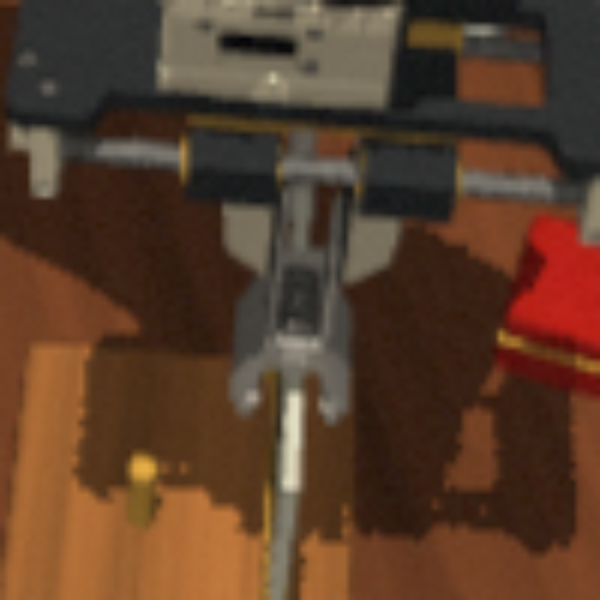

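The jaws straddle the card: tips at crop (242,412) and (335,418), with the card edge between them at x≈292. They have gone past the edge, about 12–17 mm deep, and touch nothing. I'll lower a last 2 mm, settle and hand in.

Request:
move_arm --motion '[{"tx":0,"ty":0.001,"tz":0.002,"twist":0},{"tx":0,"ty":0,"tz":0,"twist":0},{"tx":0,"ty":0,"tz":0,"twist":0},{"tx":0,"ty":0,"tz":0,"twist":0},{"tx":0,"ty":0,"tz":0,"twist":0}]'

```text
clock: 20.25
position: [0.5984, -0.268, 0.1505]
ee_rot: [2.539, 1.851, -0.0]
force: [-0.0, -0.2, -1.2]
width: 0.216
gripper_force: 34.9
```

```bash
python3 - <<'E'
from h import *
o=arm.observe();print(o["position"],o["width"],o["gripper_force"],o["force"],o["clock"])
print(arm.sign_off())
E
```

```text
[ 0.59842815 -0.26800194  0.15051516] 0.21558297464607384 34.880361557006836 [-0.04507215 -0.18191216 -1.20479884] 20.25
the job is handed in; nothing more can be done
None
```

I turned the card fully upright and handed the job in at 20 s with the clip held squeezed open over the card's top edge, jaw tips about 13–20 mm past it by my estimate and no sign of contact; the judge's verdict was not returned.

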